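Open the latched gate of the sample bay

TASK

Open the gate of the clear sample bay: press its red thumb lever down to lift the steel latch bar out of the keeper while the gate is still shut, then swing the gate towards the robot until it stands about square to the opening, and let go so that the bar drops back. How far the bar must rise differs each time and has to be felt: the bar must pass over the keeper's tooth but soon meets its ceiling, so never push or pull on the bay, gate or latch harder than 20 N, do not fling the gate, and leave everything else on the bench where it stands.

Things in the scene. Friction and masses are not known exactly. Their poses are not given: they have to be found in the camera images.
- screen: Fixed clear-walled sample bay, aluminium posts, 280 wide, 250 deep, walls 168 high, press stage inside. Origin: on the bench, in the middle of the gate opening, in the shut gate's middle plane; x points into the bay (away from the robot), y along the opening towards the hinge, z up. The shut gate reaches from y 107 to -110 mm, is 14 thick and 20 to 170 high; hinge post 215 high.
- gate_hinge (a point): Foot of the gate's vertical hinge line, on the bench, at y 115 mm in the bay's frame.
- keeper_gap (a point): Lowest point of the latch bar's round nose (18 diameter) when the bar is down in the keeper, at x 5, y -145, z 180 mm in the bay's frame (fixed to the bay). The dark steel keeper on the latch post has a tooth on the robot's side of the nose (4 mm play) and a stiff-springy ceiling over it. The tooth's top lies 6 to 28 mm above this point: set by hand, not measured.
- gate (a joint): Gate angle, rad: 0 shut, grows as the free edge swings towards the robot (clockwise seen from above), 1.57 square, stop at 1.75. Stays where left (hinge friction about 1 N at the lever). Gate with latch 1.1 kg. The nose must pass over the tooth, with just 3.5 mm of free height between clearing the tooth and touching the ceiling (top of keeper at most 238 above the bench); it is out of the keeper by 0.15 rad.
- thumb_lever: Red thumb lever on the gate's front near its top. Origin: on its spindle, 145 mm from the hinge line, 12 in front of the gate's middle plane, 235 above the bench; at rest its axes are the bay's, turned with the gate. Paddle 50 wide, 6 thick, 20 below the spindle, 4 to 64 mm out along -x, at rest sloping up outward 0.30 rad. Pressed down it turns up to 0.66 rad; released it returns by the bar's weight.
- thumb_pad (a point): On the lever paddle's upper face, mid-width, at rest 53 mm out of the spindle (65 out of the gate's middle plane), 233 above the bench; pressed right down it sinks 30 and comes 10 nearer the gate. Upturned lip 14 mm further out, 8 thick, 50 wide, 18 above the face, to draw the gate by. Holding the bar up takes 1 to 4 N (to 7 while a finger rubs along it); once the nose meets the keeper's ceiling it climbs steeply, some N per mm.
- latch_bar (a joint): Lift angle of the steel latch bar on the gate, rad: 0 down (at rest), grows as its nose rises; nose 195 mm from the bar's pivot, stop at 0.18. Linked to the thumb lever: bar angle = 0.277 x lever angle. The bar is 16 high, 10 thick, along the gate's top behind the lever.
- vial_a: Small amber glass vial inside the bay, 24 diameter, 45 high; origin under its centre. Bystander.
- vial_b: Small amber glass vial inside the bay, 24 diameter, 45 high; origin under its centre. Bystander.
- wash_bottle: White wash bottle with red cap beside the hinge post, 64 diameter, 150 high; origin under its centre. Bystander.
- mortar: White ceramic mortar bowl on the latch side, 84 diameter, 45 high; origin under its centre. Bystander.
- salt_jar: Glass jar with black lid beside the latch post, 52 diameter, 70 high; origin under its centre. Bystander.
- spatula: Lab spatula lying on the bench, 180 long along its x. Bystander.
- mouse: Black computer mouse, 60 diameter, 34 high; origin under its centre. Bystander.

How it is judged (in metres and radians):
On the way, in this order (a step that is already met when the one before it is completed fails the run):
1. the bar is raised by the pressed thumb lever while the gate is still shut (value of joint latch_bar above 0.03 rad and value of joint gate below 0.04 rad and contact force between the fingers and thumb_lever above 0.5 N), for 0.1 s.
2. the gate has been swung about square to the opening (value of joint gate above 1.3 rad), for 0.1 s.
At the end, for the whole second after the job is handed in: The gate stands at rest at more than 1.3 rad (about square to the opening; its stop is at 1.75), turning slower than 0.05 rad/s, and the latch bar has dropped back (lift under 0.03 rad) (value of joint gate above 1.3 rad and value of joint latch_bar below 0.03 rad and not (velocity of joint gate above 0.05 rad/s) and velocity of joint gate above -0.05 rad/s); the robot touches nothing.
It fails at once if the robot pushes or pulls on the bay, gate or latch with more than 20 N (contact force between any of the fingers, the arm and screen above 20 N).
It fails at once if the gate is flung (faster than 1.5 rad/s) (velocity of joint gate above 1.5 rad/s or velocity of joint gate below -1.5 rad/s).
It fails at once if a bystander is moved by more than 20 mm (distance of any of vial_a, vial_b, wash_bottle, mortar, salt_jar, spatula, mouse from where it was at the start of the episode above 0.02 m).
It also fails if it takes over 66 s, if anything falls off the work surface, if the arm or the gripper's body presses on something with over 40 N, if the wrist force passes 120 N, or if a joint passes its speed limit or range.

ROBOT

A 6-joint arm with a two-finger parallel gripper is mounted at the origin on the work surface. World frame = base frame: x ahead of the robot, y to its left, z up, the work surface at z = 0. Lengths are in m, angles in degrees, forces in N, time in s.
With the tool pointing down it reaches from about 0.3 to 0.75 m from the base axis. Payload 8.5 kg.
Tool frame: the origin (TCP) lies at the very end of the fingers, on their centre line; the grasp point (between the pads) lies 19 mm behind it (env.tcp_to_grasp is the distance from the TCP to the grasp point, in m); z points along the fingers, y is the line along which they close (so a half turn about z gives the same grasp; the last joint's range is limited). The gripper opens to 85 mm and grips with 20 to 120 N. Pads are 22 mm wide; open, the fingers measure 114 mm over their backs; the gripper's body (76 mm by 85 mm) begins 54 mm behind the grasp point. The pads swing forward as they close: fully open they stand 13 mm farther back than shut.
Start: joints at [59.685, 21.807, 74.336, -0, 83.858, -12.336], TCP at [0.17, 0.523, 0.231] pointing down, gripper open.
Joint ranges: [-178.18, 178.18], [-50.72, 133.34], [12.68, 142.11], [-81.47, 261.47], [9.98, 163.14], [-165.26, 165.26]. Speed limits (degrees/s): [136.94, 136.94, 180, 180, 180, 180].

INTERFACE

Orientations are given as a 3x3 rotation matrix whose columns are the frame's x, y, z axes.
In Python, from rig import status, get_image, env gives the robot as it stands.
- The arm moves only by the shell command python3 -m handwheel 'ROWS' [FORCE]. ROWS is text: rows parted by semicolons, each of 7 numbers parted by spaces: the shift along the world's x, y, z in cm, then the turn, a rotation vector about the world's x, y, z in degrees, then the opening, from 0 (shut) to 1 (fully open). In form: dx dy dz wx wy wz gripper; .... A call has 1 to 8 rows; each row is the pose to reach, as a shift and turn from the pose commanded when the call began; what a row does not reach only later rows make up. A row lasts 1/12 s, in which the tool goes at most 41.7 mm and 7.16 degrees, less where a joint would pass 70% of its speed; a pose out of reach is approached as far as the arm can. A call with a gripper value outside its range is refused whole. The fingers move at their own pace and stop on an object; FORCE is the grip in N (left out, the last holds). Time passes only in rows, so rows that repeat a pose let the fingers close. It gives the time, the measured TCP pose, the force, the opening and the grip force at its end, in the units of the state.
- status.observe(): the state, without advancing time (a new reading comes with each control period).
- get_image(name): name is "side" or "top" or "wrist"; returns a dict with "color" (384x512x3 uint8, red, green, blue), "vertical_fov" (degrees; the focal length in pixels is half the picture's height over the tangent of half this angle, whatever the lens; pixels are square), "cx", "cy" (the principal point, pixels), "k1" (the pictures are not rectified: a ray, as slopes to the right and down, at radius r is drawn at 1 + k1 r^2 times it, then the intrinsics apply), "xyz" and "orientation" of the camera in the world. Camera axes: x right, y down, z forward; pixel columns grow to the right and rows downward; lengths in m; the calibration is good to about 2 mm. A picture is of the moment at which its call begins. There is no depth.
- env.close_job(): hands the job in; it is judged then, once.
The state is a dict: "time_s": time; "q": joint angles; "qvel": joint speeds; "joint_efforts": joint torques, N m; "position": TCP position; "tool_rot": TCP orientation; "ft_force": force on the tool from outside, world axes, zero at the start; "wrist_torque": the same for the moment, N m; "grip_width": finger opening in m; "gripper_force": force on a finger pad.
Only numpy, scipy, OpenCV 4.12 (cv2) and the standard library are available. Lean on these libraries where they do the work, as an engineer would, in place of code of your own. Each camera call takes 0.05 s, during which the arm holds its last target. There are 200 camera calls.

## Working session

There is one attempt and no reset: what is moved stays moved. The work goes in short steps, Python scripts to look and compute and a shell command to move; the robot and the scene stay as the last step left them, time stands still between calls to the robot, and variables do not carry over. Pictures are saved under pics/ and viewed, at most 10 in all, crops included, and the job is handed in when it is done.

```bash
mkdir -p pics; ls
python3 - <<'E'
from rig import status,get_image,env
import cv2,numpy as np,pickle
d={}
for n in("side","top","wrist"):
    im=get_image(n);d[n]=im;cv2.imwrite(f"pics/{n}0.png",im["color"][:,:,::-1])
    print(n,im["xyz"],np.round(im["orientation"],3).tolist(),im["vertical_fov"],im["cx"],im["cy"],im["k1"])
pickle.dump(d,open("im0.pkl","wb"))
a=np.vstack([np.hstack([d["side"]["color"],d["top"]["color"]])])
s=status.observe();print(s["time_s"],s["position"],np.round(s["tool_rot"],3).tolist(),s["ft_force"])
E
```

```text
pics
side [0.16908114 1.16877075 0.86874144] [[-0.927, -0.201, 0.316], [-0.374, 0.471, -0.799], [0.012, -0.859, -0.512]] 46.989652682375265 246.4354746485376 189.17438840225697 -0.03883954902694945
top [0.36100097 0.03635465 1.87212754] [[0.005, -0.99, 0.14], [-1.0, -0.007, -0.01], [0.011, -0.14, -0.99]] 49.51256093907755 259.1615605903151 197.15803198646597 0.004856066177460359
wrist [0.09610331 0.54716914 0.3727293 ] [[0.309, 0.906, 0.291], [0.951, -0.294, -0.095], [-0.001, 0.306, -0.952]] 58.612625691728525 253.02745528712637 192.4686634025651 -0.08684708210859213
0.15 [0.16963655 0.52294004 0.23085107] [[-0.951, 0.309, -0.001], [0.309, 0.951, -0.001], [0.0, -0.001, -1.0]] [ 0.14988746 -0.13006332 -0.96561278]
```

View pics/side0.png

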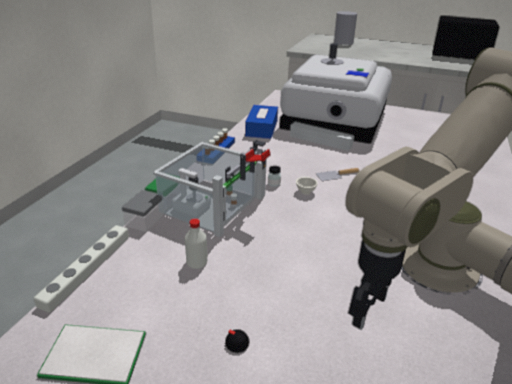

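View pics/top0.png

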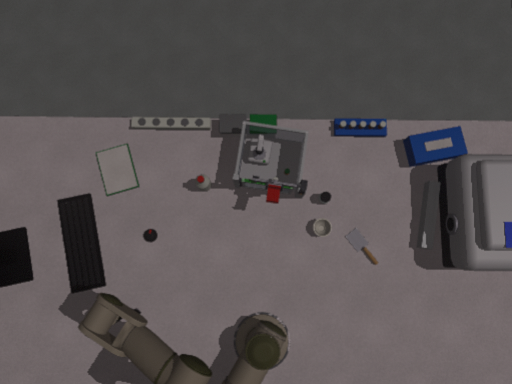

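Run:
```python
import cv2,pickle
d=pickle.load(open("im0.pkl","rb"))
a=cv2.resize(d["top"]["color"][110:210,220:320,::-1],None,fx=6,fy=6,interpolation=cv2.INTER_CUBIC)
cv2.imwrite("pics/c_top.png",a)
b=cv2.resize(d["side"]["color"][130:250,140:290,::-1],None,fx=5,fy=5,interpolation=cv2.INTER_CUBIC)
cv2.imwrite("pics/c_side.png",b)
```

```text
(no output)
```

View pics/c_top.png

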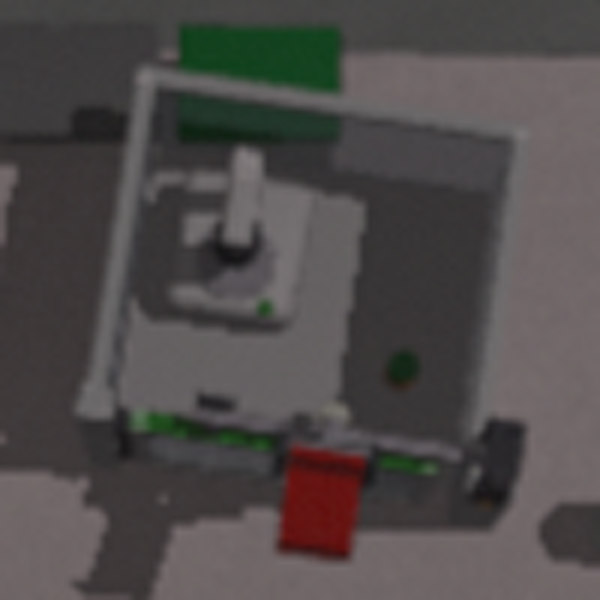

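View pics/c_side.png

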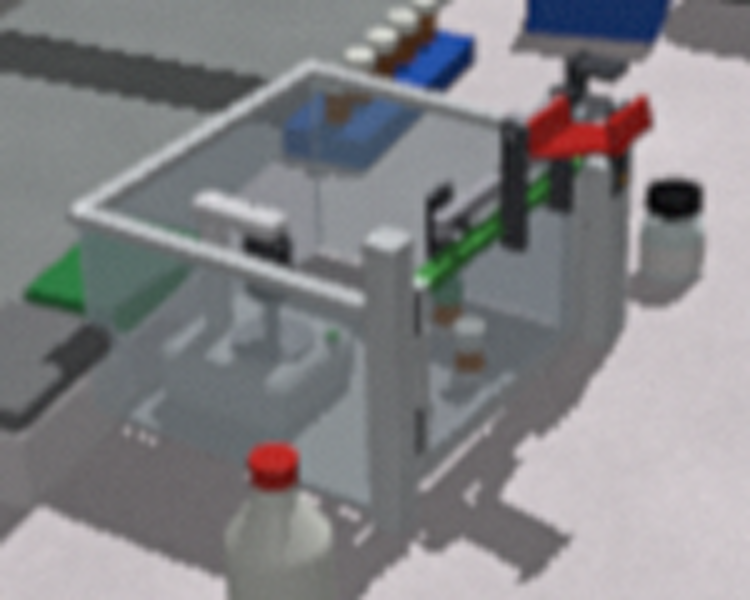

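Top crop: red paddle corners are (292,450), (368,458), (278,552), (350,558), the hinge post top is about (98,400), the rear rail corners (145,75) and (522,133), and the keeper about (497,462). The side crop shows the hinge post top at (388,238), the paddle at (570,135), and the bar in its keeper on the far side.

```bash
cat > h.py <<'E'
import numpy as np,cv2
def ray(im,u,v):
    f=192/np.tan(np.radians(im["vertical_fov"]/2))
    K=np.array([[f,0,im["cx"]],[0,f,im["cy"]],[0,0,1.]])
    p=cv2.undistortPoints(np.array([[[u,v]]],float),K,np.array([im["k1"],0,0,0,0.]))[0,0]
    return np.array(im["xyz"]),np.array(im["orientation"])@np.array([p[0],p[1],1])
def onz(im,u,v,z):
    o,d=ray(im,u,v);return o+d*(z-o[2])/d[2]
def tri(a,pa,b,pb):
    o1,d1=ray(a,*pa);o2,d2=ray(b,*pb)
    t=np.linalg.lstsq(np.c_[d1,-d2],o2-o1,rcond=None)[0]
    p,q=o1+d1*t[0],o2+d2*t[1];return (p+q)/2,np.linalg.norm(p-q)
def proj(im,P):
    R=np.array(im["orientation"]);c=R.T@(np.array(P)-im["xyz"]);x=c[:2]/c[2]
    x=x*(1+im["k1"]*(x@x));f=192/np.tan(np.radians(im["vertical_fov"]/2))
    return x*f+[im["cx"],im["cy"]]
E
python3 - <<'E'
import pickle
from h import *
np.set_printoptions(precision=4,suppress=True)
d=pickle.load(open("im0.pkl","rb"));T,S=d["top"],d["side"]
ct=lambda x,y:(220+x/6-.42,110+y/6-.42); cs=lambda x,y:(140+x/5-.4,130+y/5-.4)
RL,RR,FL=[onz(T,*ct(*p),.168) for p in((145,75),(522,133),(105,385))]
print("rear",RL,RR,np.linalg.norm(RL-RR),"yaw from rear",np.degrees(np.arctan2(*(RL-RR)[[1,0]]))-90, "left wall",np.degrees(np.arctan2(*(RL-FL)[[1,0]])))
FR=onz(T,*ct(478,440),.168);print("right wall yaw",np.degrees(np.arctan2(*(RR-FR)[[1,0]])))
print("hinge post top",onz(T,*ct(98,400),.215),tri(T,ct(98,400),S,cs(388,238)))
# red paddle
for n,im,box in(("top",T,(180,205,262,285)),("side",S,(145,165,240,275))):
    m=cv2.inRange(cv2.cvtColor(im["color"],cv2.COLOR_RGB2HSV),(0,150,60),(8,255,255))|cv2.inRange(cv2.cvtColor(im["color"],cv2.COLOR_RGB2HSV),(172,150,60),(180,255,255))
    k=np.zeros_like(m);k[box[0]:box[1],box[2]:box[3]]=m[box[0]:box[1],box[2]:box[3]]
    c=max(cv2.findContours(k,0,1)[0],key=cv2.contourArea);print(n,cv2.minAreaRect(c),cv2.contourArea(c))
    if n=="top":r=cv2.boxPoints(cv2.minAreaRect(c));print(np.array([onz(T,*p,.235) for p in r]))
for p in((292,450),(368,458),(278,552),(350,558)):print("pad corner",onz(T,*ct(*p),.215 if p[1]<500 else .255))
yaw=np.radians(np.degrees(np.arctan2(*(RL-RR)[[1,0]]))-90)
print("keeper",onz(T,*ct(497,462),.235))
E
```

```text
rear [0.9238 0.0855 0.168 ] [ 0.8837 -0.1808  0.168 ] 0.26930748839685015 yaw from rear -8.553021863676548 left wall -6.503954155165824
right wall yaw -8.500398100006791
hinge post top [0.6808 0.1135 0.215 ] (array([0.6815, 0.1137, 0.2127]), np.float64(0.0004785649307649688))
top ((273.0540466308594, 193.17568969726562), (12.001126289367676, 16.439899444580078), 9.462322235107422) 169.5
[[ 0.5808 -0.0071  0.235 ]
 [ 0.6461 -0.0177  0.235 ]
 [ 0.6385 -0.065   0.235 ]
 [ 0.5732 -0.0541  0.235 ]]
side ((257.5, 155.5), (11.0, 23.0), 90.0) 145.5
pad corner [ 0.6476 -0.0174  0.215 ]
pad corner [ 0.6425 -0.0686  0.215 ]
pad corner [ 0.573  -0.0071  0.255 ]
pad corner [ 0.5694 -0.0542  0.255 ]
keeper [ 0.637  -0.1532  0.235 ]
```

```bash
python3 -m handwheel '5 -6 7 0 0 2 0;8 -10 7 0 0 4 0;11 -14 7 0 0 9.5 0;14 -18 7 0 0 9.5 0;17 -22 7 0 0 9.5 0;20 -26 7 0 0 9.5 0;22 -30 7 0 0 9.5 0;24 -34 7 0 0 9.5 0'
```

```text
time_s: 0.82
position: [0.3588, 0.2661, 0.299]
tool_rot: [[-0.989, 0.147, 0.0], [0.147, 0.989, 0.0], [-0.0, 0.0, -1.0]]
ft_force: [1.4, 0.2, -0.2]
grip_width: 0.0003
gripper_force: 0.0
```

```bash
python3 -m handwheel '3 -4 0 0 0 0 0;5 -8 0 0 0 0 0;8 -12 0 0 0 0 0;11 -17 0 0 0 0 0;14 -21 0 0 0 0 0;14 -21 0 0 0 0 0;14 -21 0 0 0 0 0;14 -21 0 0 0 0 0'
```

```text
time_s: 1.48
position: [0.4988, 0.0561, 0.2981]
tool_rot: [[-0.989, 0.151, -0.002], [0.151, 0.989, 0.0], [0.002, -0.0, -1.0]]
ft_force: [-0.8, 0.9, -0.3]
grip_width: 0.0004
gripper_force: 0.0
```

```bash
python3 -m handwheel '1.5 -3 0 0 0 0 0;3 -6 0 0 0 0 0;4.5 -8.3 0 0 0 0 0;4.5 -8.3 0 0 0 0 0;4.5 -8.3 0 0 0 0 0;4.5 -8.3 0 0 0 0 0'
python3 - <<'E'
from rig import status,get_image
import cv2,pickle
d={n:get_image(n) for n in("wrist","side")}
pickle.dump(d,open("im1.pkl","wb"));cv2.imwrite("pics/w1.png",cv2.resize(d["wrist"]["color"][:,:,::-1],None,fx=1.5,fy=1.5))
s=status.observe();print(s["time_s"],s["position"],s["q"],s["ft_force"])
E
```

```text
time_s: 1.98
position: [0.5424, -0.0238, 0.299]
tool_rot: [[-0.989, 0.146, -0.0], [0.146, 0.989, 0.0], [0.0, 0.0, -1.0]]
ft_force: [0.5, 0.0, 0.5]
grip_width: 0.0003
gripper_force: 0.0
2.0833 [ 0.54243532 -0.02368931  0.299301  ] [-1.50036003e+01  1.88598655e+01  6.76676468e+01  9.76118769e-03
  9.34587983e+01 -9.66316555e+01] [-0.17180228  0.44193388  0.14668364]
```

View pics/w1.png

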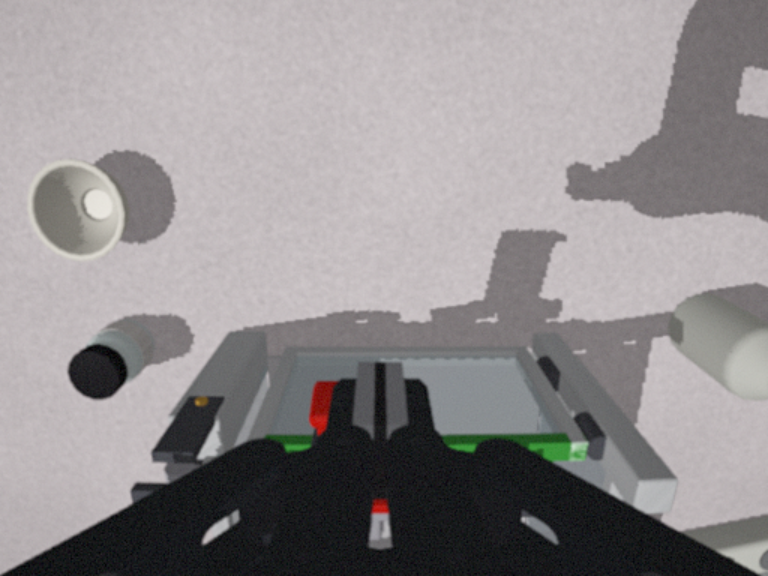

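The wrist view shows the lever's latch-side strip at (320,400) beside the fingers, the green top rail of the gate from about (265,440) to (585,450), and the latch post with keeper at left (190,430).

Run:
```python
import pickle
from h import *
np.set_printoptions(precision=4,suppress=True)
d=pickle.load(open("im1.pkl","rb"));W=d["wrist"];T=pickle.load(open("im0.pkl","rb"))["top"]
y=np.radians(-8.5);ex=np.array([np.cos(y),np.sin(y),0]);ey=np.array([-np.sin(y),np.cos(y),0]);ez=np.array([0,0,1.]);O=np.array([.6616,-.0134,0])
B=lambda a,b,c:O+(a*ex+b*ey)/1000+ez*c/1000
for im in(W,T):
    h=cv2.cvtColor(im["color"],cv2.COLOR_RGB2HSV)
    g=cv2.inRange(h,(45,120,40),(75,255,255));g[:170]=0
    if im is T: g[:,:230]=0;g[:,300:]=0
    ys,xs=np.nonzero(g)
    for q in(xs.min(),xs.max()):print("green end col",q,ys[xs==q])
    print("model gate top front corners",proj(im,B(-7,-110,170)),proj(im,B(-7,107,170)),proj(im,B(7,-110,170)))
    for z in(.165,.17):print([onz(im,q,ys[xs==q].min(),z)[:2] for q in(xs.min(),xs.max())])
h=cv2.cvtColor(W["color"],cv2.COLOR_RGB2HSV)
m=cv2.inRange(h,(0,150,60),(8,255,255));m[310:]=0
ys,xs=np.nonzero(m);print("red wrist",xs.min(),xs.max(),ys.min(),ys.max())
print("model lip top latch-side",proj(W,B(-81,-55,255)),"hingeside",proj(W,B(-81,-5,255)),"root",proj(W,B(-16,-55,216)))
print("model top-view lip",proj(T,B(-77,-5,250)),proj(T,B(-77,-55,250)),"root",proj(T,B(-16,-5,218)),proj(T,B(-16,-55,218)))
```

```text
green end col 177 [291]
green end col 386 [304]
model gate top front corners [164.7685 293.8606] [395.5679 293.0683] [166.1004 306.3551]
[array([ 0.64  , -0.1108]), array([0.6853, 0.086 ])]
[array([ 0.6369, -0.109 ]), array([0.6814, 0.0842])]
green end col 245 [179 180 181]
green end col 289 [187]
model gate top front corners [292.9051 188.783 ] [241.1926 180.7957] [293.3828 185.492 ]
[array([0.6791, 0.0779]), array([ 0.6466, -0.1054])]
[array([0.6782, 0.0777]), array([ 0.6458, -0.105 ])]
red wrist 206 223 254 290
model lip top latch-side [209.2402 273.3513] hingeside [289.5851 273.471 ] root [218.6064 318.529 ]
model top-view lip [265.8453 198.8033] [278.412  200.7489] root [267.9106 185.0727] [280.1766 186.9672]
```

```bash
python3 -m handwheel '2 -0.4 0 0 0 0 0;4 -0.8 0 0 0 0 0;5.9 -1.2 -1 0 0 0 0;5.9 -1.2 -2.5 0 0 0 0;5.9 -1.2 -3.7 0 0 0 0;5.9 -1.2 -3.7 0 0 0 0;5.9 -1.2 -3.7 0 0 0 0' ; python3 -m handwheel '0 0 -0.3 0 0 0 0;0 0 -0.6 0 0 0 0;0 0 -0.9 0 0 0 0;0 0 -0.9 0 0 0 0'; python3 -m handwheel '0 0 -0.3 0 0 0 0;0 0 -0.6 0 0 0 0;0 0 -0.9 0 0 0 0;0 0 -0.9 0 0 0 0'
python3 - <<'E'
from rig import status,get_image
import cv2,pickle
im=get_image("side");pickle.dump(im,open("im2.pkl","wb"))
cv2.imwrite("pics/s2.png",cv2.resize(im["color"][110:210,190:310,::-1],None,fx=6,fy=6,interpolation=cv2.INTER_CUBIC))
s=status.observe();print(s["position"],s["ft_force"])
E
```

```text
time_s: 2.67
position: [0.6017, -0.0362, 0.2622]
tool_rot: [[-0.989, 0.146, -0.001], [0.146, 0.989, 0.0], [0.001, 0.0, -1.0]]
ft_force: [0.1, -0.6, 0.1]
grip_width: -0.0
gripper_force: 0.0
time_s: 3.0
position: [0.6018, -0.0371, 0.2526]
tool_rot: [[-0.989, 0.147, -0.0], [0.147, 0.989, 0.0], [0.0, 0.0, -1.0]]
ft_force: [-0.2, 0.1, 0.4]
grip_width: 0.0002
gripper_force: 0.0
time_s: 3.33
position: [0.6018, -0.0372, 0.2431]
tool_rot: [[-0.989, 0.148, -0.001], [0.148, 0.989, 0.0], [0.001, 0.0, -1.0]]
ft_force: [0.6, 0.7, -0.6]
grip_width: -0.0001
gripper_force: 0.0
[ 0.60191868 -0.03720876  0.24350181] [0.22387851 0.82031275 0.91921634]
```

View pics/s2.png

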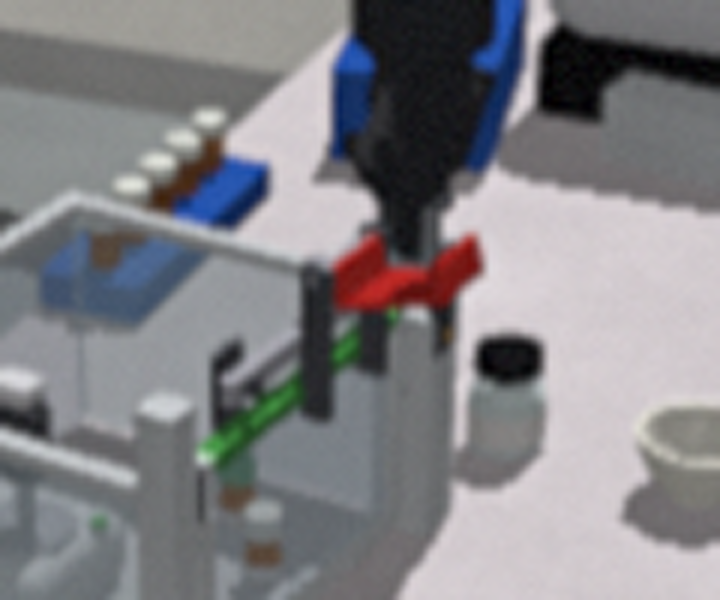

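The fingertips hang between the lever's back upright (360,270) and its outer lip (460,265), just above the paddle. I'll press down in small steps.

```bash
for i in 1 ; do python3 -m handwheel '0 0 -0.15 0 0 0 0;0 0 -0.3 0 0 0 0;0 0 -0.45 0 0 0 0;0 0 -0.6 0 0 0 0;0 0 -0.8 0 0 0 0;0 0 -1.0 0 0 0 0;0 0 -1.0 0 0 0 0;0 0 -1.0 0 0 0 0'; done;  python3 -m handwheel '0 0 -0.1 0 0 0 0;0 0 -0.2 0 0 0 0;0 0 -0.3 0 0 0 0;0 0 -0.3 0 0 0 0'
```

```text
time_s: 4.05
position: [0.602, -0.0372, 0.2339]
tool_rot: [[-0.989, 0.147, -0.0], [0.147, 0.989, 0.0], [0.0, 0.0, -1.0]]
ft_force: [0.8, 0.3, 0.4]
grip_width: 0.0
gripper_force: 0.0
time_s: 4.38
position: [0.6022, -0.0372, 0.231]
tool_rot: [[-0.989, 0.147, 0.001], [0.147, 0.989, -0.0], [-0.001, -0.0, -1.0]]
ft_force: [-0.2, -0.4, 1.0]
grip_width: 0.0001
gripper_force: 0.7
```

```bash
python3 -m handwheel '0 0 -0.1 0 0 0 0;0 0 -0.2 0 0 0 0;0 0 -0.2 0 0 0 0;0 0 -0.2 0 0 0 0'
```

```text
time_s: 4.72
position: [0.6021, -0.0372, 0.2289]
tool_rot: [[-0.989, 0.147, 0.0], [0.147, 0.989, 0.0], [-0.0, 0.0, -1.0]]
ft_force: [1.7, 0.4, 1.1]
grip_width: 0.0
gripper_force: 0.8
```

```bash
f='position|ft_force|gripper_f'
python3 -m handwheel '0 0 -0.1 0 0 0 0;0 0 -0.2 0 0 0 0;0 0 -0.2 0 0 0 0'|grep -E $f
python3 -m handwheel '0 0 -0.1 0 0 0 0;0 0 -0.2 0 0 0 0;0 0 -0.2 0 0 0 0'|grep -E $f
```

```text
position: [0.6021, -0.0371, 0.2267]
ft_force: [1.9, 0.0, 1.4]
gripper_force: 0.8
position: [0.602, -0.0371, 0.2247]
ft_force: [2.0, 0.8, 2.1]
gripper_force: 0.8
```

```bash
f='position|ft_force|gripper_f'
python3 -m handwheel '0 0 -0.1 0 0 0 0;0 0 -0.1 0 0 0 0'|grep -E $f
python3 -m handwheel '0 0 -0.1 0 0 0 0;0 0 -0.1 0 0 0 0'|grep -E $f
```

```text
position: [0.602, -0.0371, 0.2238]
ft_force: [1.4, 1.2, 2.1]
gripper_force: 0.9
position: [0.602, -0.0372, 0.2228]
ft_force: [1.4, 0.2, 1.3]
gripper_force: 0.9
```

```bash
f='position|ft_force'
python3 -m handwheel '0 0 -0.1 0 0 0 0;0 0 -0.1 0 0 0 0'|grep -E $f
python3 -m handwheel '0 0 -0.1 0 0 0 0;0 0 -0.1 0 0 0 0'|grep -E $f
```

```text
position: [0.602, -0.0372, 0.2218]
ft_force: [2.1, 0.3, 1.2]
position: [0.602, -0.0372, 0.2207]
ft_force: [1.7, 2.0, 1.3]
```

```bash
f='position|ft_force'
python3 -m handwheel '0 0 -0.1 0 0 0 0;0 0 -0.1 0 0 0 0'|grep -E $f
python3 -m handwheel '0 0 -0.1 0 0 0 0;0 0 -0.1 0 0 0 0'|grep -E $f
```

```text
position: [0.602, -0.0372, 0.2198]
ft_force: [0.9, 0.6, 1.7]
position: [0.602, -0.0372, 0.2188]
ft_force: [0.9, 0.5, 1.5]
```

```bash
f='position|ft_force'
python3 -m handwheel '0 0 -0.1 0 0 0 0;0 0 -0.1 0 0 0 0'|grep -E $f
python3 -m handwheel '0 0 -0.1 0 0 0 0;0 0 -0.1 0 0 0 0'|grep -E $f
```

```text
position: [0.6021, -0.0372, 0.2182]
ft_force: [1.3, 0.8, 4.4]
position: [0.6022, -0.0372, 0.2181]
ft_force: [0.7, 0.6, 8.7]
```

Ceiling felt at about z 0.2185. I'll back off, then draw outward to find the lip.

```bash
f='position|ft_force'
python3 -m handwheel '0 0 0.2 0 0 0 0;0 0 0.4 0 0 0 0;0 0 0.4 0 0 0 0'|grep -E $f
python3 -m handwheel '-0.1 0.015 0 0 0 0 0;-0.2 0.03 0 0 0 0 0;-0.3 0.045 0 0 0 0 0;-0.4 0.06 0 0 0 0 0;-0.4 0.06 0 0 0 0 0'|grep -E $f
python3 -m handwheel '-0.1 0.015 0 0 0 0 0;-0.2 0.03 0 0 0 0 0;-0.2 0.03 0 0 0 0 0'|grep -E $f
```

```text
position: [0.6017, -0.0373, 0.221]
ft_force: [-0.7, -0.5, 1.5]
position: [0.5978, -0.0365, 0.2209]
ft_force: [0.8, 1.0, 2.2]
position: [0.5959, -0.0362, 0.2209]
ft_force: [0.2, 0.5, 1.8]
```

```bash
f='position|ft_force'
python3 -m handwheel '-0.1 0.015 0 0 0 0 0;-0.2 0.03 0 0 0 0 0;-0.2 0.03 0 0 0 0 0'|grep -E $f
```

```text
position: [0.5939, -0.0359, 0.2209]
ft_force: [0.6, 0.6, 2.4]
```

```bash
f='position|ft_force'
python3 -m handwheel '-0.1 0.015 0 0 0 0 0;-0.2 0.03 0 0 0 0 0;-0.2 0.03 0 0 0 0 0'|grep -E $f
python3 -m handwheel '-0.1 0.015 0 0 0 0 0;-0.1 0.015 0 0 0 0 0'|grep -E $f
```

```text
position: [0.5918, -0.0356, 0.2209]
ft_force: [1.3, 1.3, 1.7]
position: [0.5909, -0.0355, 0.2209]
ft_force: [0.0, 0.6, 1.9]
```

```bash
f='position|ft_force'
python3 -m handwheel '-0.1 0.015 0 0 0 0 0;-0.1 0.015 0 0 0 0 0'|grep -E $f
python3 -m handwheel '-0.1 0.015 0 0 0 0 0;-0.1 0.015 0 0 0 0 0'|grep -E $f
```

```text
position: [0.5899, -0.0353, 0.2209]
ft_force: [0.6, 1.0, 1.6]
position: [0.5889, -0.0352, 0.2209]
ft_force: [0.7, 0.1, 1.1]
```

```bash
f='position|ft_force'
python3 -m handwheel '-0.1 0.015 0 0 0 0 0;-0.2 0.03 0 0 0 0 0;-0.2 0.03 0 0 0 0 0'|grep -E $f
python3 -m handwheel '-0.1 0.015 0 0 0 0 0;-0.2 0.03 0 0 0 0 0;-0.2 0.03 0 0 0 0 0'|grep -E $f
python3 - <<'E'
from rig import status,get_image
import cv2,pickle,numpy as np
im=get_image("side");im2=get_image("side");pickle.dump(im,open("im3.pkl","wb"))
cv2.imwrite("pics/s3.png",cv2.resize(im["color"][110:210,190:310,::-1],None,fx=6,fy=6,interpolation=cv2.INTER_CUBIC))
s=status.observe();print(s["position"],s["ft_force"])
for i in("im2.pkl","im3.pkl"):
    c=pickle.load(open(i,"rb"))["color"][140:170,240:275].astype(int)
    m=(c[...,0]-c[...,1]>70);ys,xs=np.nonzero(m);print(xs.mean()+240,ys.mean()+140,m.sum(),xs.max()+240)
E
```

```text
position: [0.5868, -0.0349, 0.2209]
ft_force: [1.1, 1.4, 1.8]
position: [0.5848, -0.0346, 0.2209]
ft_force: [0.2, 0.7, 1.5]
[ 0.58484056 -0.03457014  0.22086354] [0.46251182 0.51038686 0.91664293]
256.1954022988506 155.63793103448276 174 269
257.5581395348837 159.38372093023256 172 271
```

View pics/s3.png

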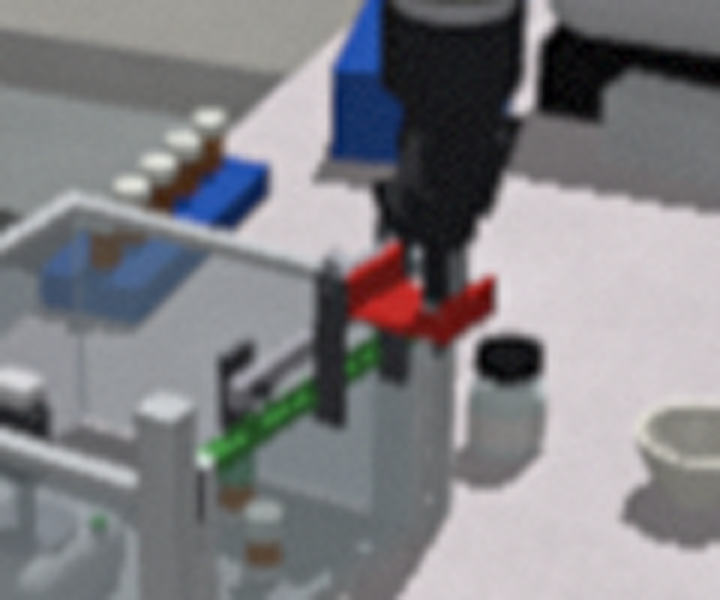

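The gate has already begun to swing: the bracket moved from column 316 to 330, and the fingers bear on the lip. Next I'll work out the arc.

Run:
```python
import numpy as np
H=np.array([.676,.0997]);p=np.array([.5848,-.0346])
A=[0]+[1,2,3,4,5,6,7,8]+list(8+2.5*np.arange(1,31))
R=lambda a:np.array([[np.cos(a),np.sin(a)],[-np.sin(a),np.cos(a)]])
pts=[H+R(np.radians(a))@(p-H) for a in A]
for s in range(0,len(A)-1,8):
    print(A[s],"; ".join("%.2f %.2f 0 0 0 %.1f 0"%(*(100*(pts[i]-pts[s])),-(A[i]-A[s])) for i in range(s+1,min(s+9,len(A)))))
```

```text
0 -0.23 0.16 0 0 0 -1.0 0; -0.46 0.33 0 0 0 -2.0 0; -0.69 0.50 0 0 0 -3.0 0; -0.91 0.67 0 0 0 -4.0 0; -1.14 0.85 0 0 0 -5.0 0; -1.35 1.03 0 0 0 -6.0 0; -1.57 1.21 0 0 0 -7.0 0; -1.78 1.40 0 0 0 -8.0 0
8 -0.51 0.49 0 0 0 -2.5 0; -1.01 1.00 0 0 0 -5.0 0; -1.48 1.53 0 0 0 -7.5 0; -1.92 2.08 0 0 0 -10.0 0; -2.35 2.64 0 0 0 -12.5 0; -2.74 3.23 0 0 0 -15.0 0; -3.11 3.83 0 0 0 -17.5 0; -3.46 4.45 0 0 0 -20.0 0
28.0 -0.32 0.63 0 0 0 -2.5 0; -0.61 1.28 0 0 0 -5.0 0; -0.87 1.94 0 0 0 -7.5 0; -1.10 2.61 0 0 0 -10.0 0; -1.30 3.29 0 0 0 -12.5 0; -1.47 3.97 0 0 0 -15.0 0; -1.61 4.67 0 0 0 -17.5 0; -1.73 5.37 0 0 0 -20.0 0
48.0 -0.08 0.70 0 0 0 -2.5 0; -0.13 1.41 0 0 0 -5.0 0; -0.15 2.12 0 0 0 -7.5 0; -0.14 2.83 0 0 0 -10.0 0; -0.10 3.53 0 0 0 -12.5 0; -0.02 4.24 0 0 0 -15.0 0; 0.08 4.94 0 0 0 -17.5 0; 0.21 5.63 0 0 0 -20.0 0
68.0 0.16 0.69 0 0 0 -2.5 0; 0.36 1.37 0 0 0 -5.0 0; 0.58 2.04 0 0 0 -7.5 0; 0.84 2.70 0 0 0 -10.0 0; 1.12 3.35 0 0 0 -12.5 0; 1.43 3.99 0 0 0 -15.0 0
```

```bash
python3 -m handwheel '-0.23 0.16 0 0 0 -1.5 0; -0.46 0.33 0 0 0 -3 0; -0.69 0.50 0 0 0 -4.5 0; -0.91 0.67 0 0 0 -6 0; -1.14 0.85 0 0 0 -7 0; -1.35 1.03 0 0 0 -8 0; -1.57 1.21 0 0 0 -9 0; -1.78 1.40 0 0 0 -10 0'
```

```text
time_s: 9.73
position: [0.5671, -0.0205, 0.2209]
tool_rot: [[-0.948, 0.318, -0.0], [0.318, 0.948, -0.0], [0.0, -0.0, -1.0]]
ft_force: [1.1, -0.7, 1.6]
grip_width: 0.0
gripper_force: 0.7
```

```bash
python3 -m handwheel '-0.51 0.49 0 0 0 -2.5 0; -1.01 1.00 0 0 0 -5.0 0; -1.48 1.53 0 0 0 -7.5 0; -1.92 2.08 0 0 0 -10.0 0; -2.35 2.64 0 0 0 -12.5 0; -2.74 3.23 0 0 0 -15.0 0; -3.11 3.83 0 0 0 -17.5 0; -3.46 4.45 0 0 0 -20.0 0'
python3 - <<'E'
from rig import get_image
import cv2
im=get_image("side")
cv2.imwrite("pics/s4.png",cv2.resize(im["color"][110:230,180:320,::-1],None,fx=5,fy=5,interpolation=cv2.INTER_CUBIC))
E
```

```text
time_s: 10.4
position: [0.5327, 0.0242, 0.2211]
tool_rot: [[-0.781, 0.624, 0.001], [0.624, 0.781, -0.0], [-0.001, 0.001, -1.0]]
ft_force: [3.1, 0.5, 0.9]
grip_width: 0.0004
gripper_force: 1.5
```

View pics/s4.png

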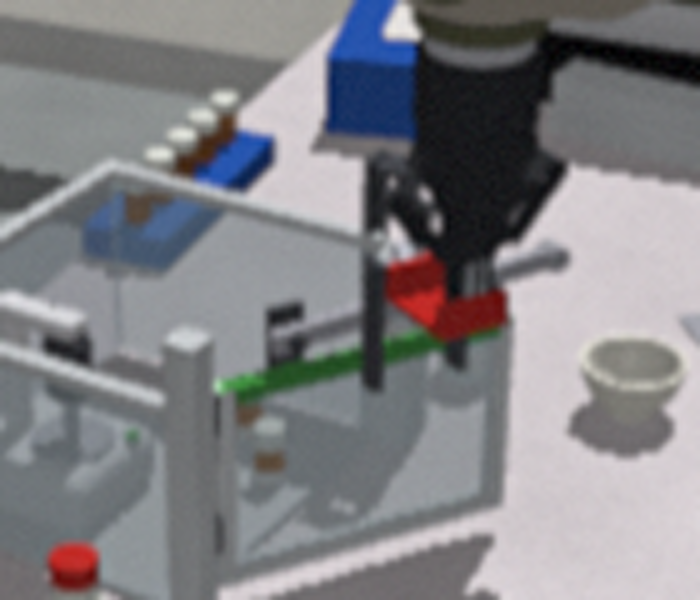

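The gate is following: it stands about 30° open, the bar nose at (555,255) is clear of the keeper, and the fingers sit behind the lip at (475,285). I'll continue the arc.

```bash
python3 -m handwheel '-0.32 0.63 0 0 0 -2.5 0; -0.61 1.28 0 0 0 -5.0 0; -0.87 1.94 0 0 0 -7.5 0; -1.10 2.61 0 0 0 -10.0 0; -1.30 3.29 0 0 0 -12.5 0; -1.47 3.97 0 0 0 -15.0 0; -1.61 4.67 0 0 0 -17.5 0; -1.73 5.37 0 0 0 -20.0 0'|grep -E 'pos|ft'
```

```text
position: [0.5158, 0.0776, 0.2211]
ft_force: [4.1, -0.7, 0.7]
```

```bash
python3 -m handwheel '-0.08 0.70 0 0 0 -2.5 0; -0.13 1.41 0 0 0 -5.0 0; -0.15 2.12 0 0 0 -7.5 0; -0.14 2.83 0 0 0 -10.0 0; -0.10 3.53 0 0 0 -12.5 0; -0.02 4.24 0 0 0 -15.0 0; 0.08 4.94 0 0 0 -17.5 0; 0.21 5.63 0 0 0 -20.0 0'|grep -E 'pos|ft'
```

```text
position: [0.518, 0.1337, 0.2211]
ft_force: [2.7, -2.6, 1.9]
```

```bash
python3 -m handwheel '0.16 0.69 0 0 0 -2.5 0; 0.36 1.37 0 0 0 -5.0 0; 0.58 2.04 0 0 0 -7.5 0; 0.84 2.70 0 0 0 -10.0 0; 1.12 3.35 0 0 0 -12.5 0; 1.43 3.99 0 0 0 -15.0 0; 1.43 3.99 0 0 0 -15.0 0'|grep -E 'pos|ft'
python3 - <<'E'
from rig import get_image,status
import cv2,pickle
d={n:get_image(n) for n in("side","top")};pickle.dump(d,open("im5.pkl","wb"))
cv2.imwrite("pics/s5.png",cv2.hconcat([cv2.resize(d["side"]["color"][100:240,180:320,::-1],(400,400)),cv2.resize(d["top"]["color"][120:240,190:310,::-1],(400,400))]))
print(status.observe()["q"])
E
```

```text
position: [0.5321, 0.1743, 0.2208]
ft_force: [-0.1, 0.6, 1.3]
[5.96618699e+00 2.31907532e+01 7.39022151e+01 1.92430817e-03
 8.29332117e+01 9.32691289e+00]
```

View pics/s5.png

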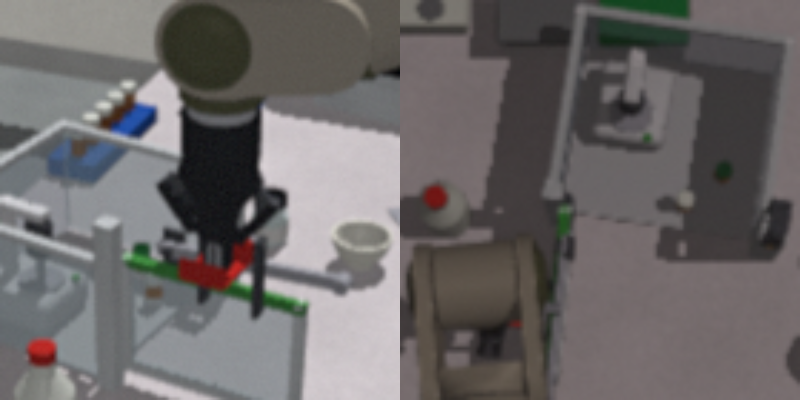

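In the top view the gate runs from (565,210) to (553,390), about 85° open (1.49 rad). I'll back off the lip and rise.

```bash
python3 -m handwheel '0 -0.1 0.2 0 0 0 0;0 -0.25 0.5 0 0 0 0;0 -0.4 0.8 0 0 0 0;0 -0.5 1.1 0 0 0 0;0 -0.6 1.4 0 0 0 0;0 -0.6 1.8 0 0 0 0;0 -0.6 2.3 0 0 0 0;0 -0.6 3 0 0 0 0'; python3 -m handwheel '0 0 1 0 0 0 0;0 0 2.5 0 0 0 0;0 0 4 0 0 0 0;0 0 6 0 0 0 0;0 0 8 0 0 0 0;0 0 8 0 0 0 0;0 0 8 0 0 0 0;0 0 8 0 0 0 0'
python3 - <<'E'
from rig import get_image,status
import cv2,pickle
d={n:get_image(n) for n in("side","top")}
cv2.imwrite("pics/s6.png",cv2.hconcat([cv2.resize(d["side"]["color"][100:240,180:320,::-1],(400,400)),cv2.resize(d["top"]["color"][120:240,190:310,::-1],(400,400))]))
s=status.observe();print(s["position"],s["ft_force"],max(abs(s["qvel"])))
E
```

```text
time_s: 13.13
position: [0.5316, 0.1677, 0.2511]
tool_rot: [[0.061, 0.998, -0.001], [0.998, -0.061, -0.0], [-0.0, -0.001, -1.0]]
ft_force: [0.4, 0.7, -0.2]
grip_width: 0.0003
gripper_force: 0.0
time_s: 13.8
position: [0.5315, 0.1678, 0.3302]
tool_rot: [[0.061, 0.998, -0.001], [0.998, -0.061, -0.0], [-0.0, -0.001, -1.0]]
ft_force: [-0.5, -0.0, 0.3]
grip_width: 0.0
gripper_force: 0.0
[0.53145247 0.16774207 0.3298905 ] [-0.59022341  0.55003821  0.12193963] 0.20786091893666162
```

View pics/s6.png

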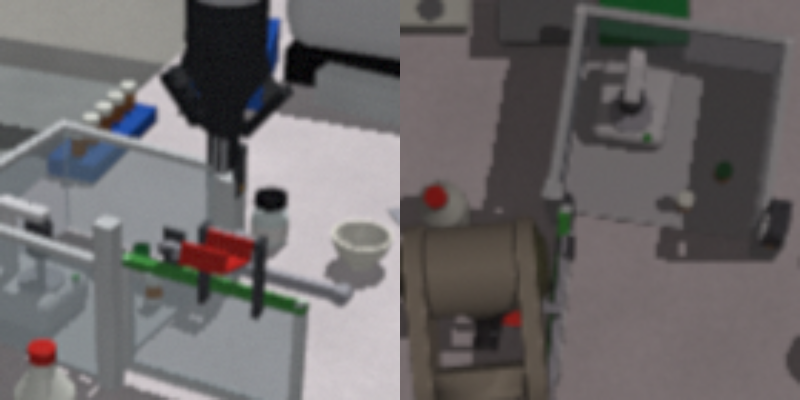

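The gate stays about square, with the line (565,210)–(553,390) unchanged. The lever is back up, the bar is down, the fingers are clear, and the bystanders haven't moved.

```bash
python3 -c "
from rig import env
print(env.close_job())"
```

```text
the job is handed in; nothing more can be done
None
```

I opened the gate to about 1.49 rad (about 85°) and released the lever. The last pictures show the bar dropped back, the fingers clear and no bystander visibly moved. The job is handed in at about 14 s, but no verdict was returned.

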